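Clear the used well plate off the ledge into the discard chute

TASK

Clear away the used well plate, the one with three round wells: press a fingertip on top of it, slide it out of its spring clip along its lane and push it over the ledge so that it drops down the chute and stays in the pocket at the bottom. Press and push gently, because the thin plastic cracks under more than about 20 N, and slide the plate rather than lifting it. Leave the blank plate clipped in the other lane and do not disturb the paper roll, tube rack, jar or pen.

Things in the scene. Friction and masses are not known exactly. Their poses are not given: they have to be found in the camera images.
- stand: Grey plastic and dark steel discard stand, fixed, 325 x 150 mm. Origin on the table under the middle of the plates' lanes; +x is the way plates leave, z up. Level deck 120 mm above the table, from x = -70 mm to the ledge at +55. Two lanes along x, centres at y = +25 and -25 mm, 40 mm wide, a 10 mm rail between them; smooth (friction about 0.2), open at the ledge
- stop (a point): upper front edge of the end stop that closes both lanes behind the plates (stand x = -44.5 mm, y = 0). The stop stands 11 mm above the deck, 3 mm over the plates' tops; the rails 7 mm, 1 mm under them: a plate in place can be neither pinched nor pushed from behind, only pressed on top and dragged by friction; a fingertip grips it well (friction about 0.8)
- clip_left (a point): steel spring clip on the outer side of the lane at stand y = +25 mm, 24 mm long (stand x = -32 to -8 mm), 6.5 mm high. It squeezes the plate sideways against the middle rail: sliding the plate through it takes about 3 to 5 N besides the sliding friction under your own pressing (5 N slips, 10 N carries it), until the plate's tail has passed x = -8 mm. Site: middle of its inner face
- clip_right (a point): the same spring clip on the outer side of the lane at stand y = -25 mm
- edge (a point): middle of the ledge's upper front edge (stand x = +55 mm, y = 0, 120 mm above the table), where the deck ends and the chute begins; it falls at 50 degrees, is as wide as both lanes, and its side cheeks rise to 127 mm above the table up to stand x = +130 mm
- pocket (a point): centre of the pocket's floor, 6 mm above the table (stand x = +195 mm, y = 0), 142 mm wide; the floor reaches from the foot of the chute, about x = +135 mm, to the end wall at x = +255 mm; walls 75 mm high. Axes as the stand's
- well_plate: used well plate: white plastic slab 86 x 40 x 8 mm, about 60 g, three round dark wells (flat to the touch) on top. Origin: centre of its underside; x along it, towards the ledge. Starts in either lane, tail 1.5 mm from the stop, front 12 mm short of the ledge. With its origin beyond the ledge and nothing holding it, it tips and slides down the chute. Cracks above 20 N
- blank_plate: unused blank plate in the other lane: the same slab, 86 x 40 x 8 mm, plain on top without wells. Origin: centre of its underside. To be left where it is (not shifted by 6 mm)
- paper_roll: bystander: white paper roll standing upright, 104 mm wide, 100 mm high; origin at the centre of its underside
- tube_rack: bystander: orange block rack 75 x 130 x 45 mm with small blue-capped tubes, 72 mm high in all; origin at the centre of its underside
- sample_jar: bystander: clear jar with green cap, 60 mm wide, about 85 mm high; origin at the centre of its underside
- pen: bystander: black marker pen with blue cap, lying, about 130 mm long, 13 mm thick; origin in the middle of its underside

How it is judged:
By the outcome, as a careful person would: the job done as asked, in the order asked, and still so for the second after the job is handed in, with the robot touching nothing.
It also fails if it takes over 50 s, if anything falls off the work surface, if the arm or the gripper's body presses on something with over 40 N, if the wrist force passes 120 N, or if a joint passes its speed limit or range.

ROBOT

A 6-joint arm with a two-finger parallel gripper is mounted at the origin on the work surface. World frame = base frame: x ahead of the robot, y to its left, z up, the work surface at z = 0. Lengths are in m, angles in rad, forces in N, time in s.
With the tool pointing down it reaches from about 0.3 to 0.775 m from the base axis. Payload 14.6 kg.
Tool frame: the origin (TCP) lies between the finger pads; the fingertips stand ahead of it and the grasp point (between the pads) lies 11 mm behind it (ctrl.tip_reach is the z of the fingertips in the tool frame, in m); z points along the fingers, y is the direction in which the jaws open and shut (so a half turn about z gives the same grasp; the last joint's range is limited). The gripper opens to 85 mm and grips with 20 to 120 N. Pads are 22 mm wide; open, the fingers measure 114 mm over their backs; the gripper's body (76 mm by 85 mm) begins 54 mm behind the grasp point. The pads swing forward as they close: fully open they stand 13 mm farther back than shut.
Start: joints at [1.273, 0.3, 1.521, -0, 1.321, -0.067], TCP at [0.126, 0.535, 0.239] pointing down, gripper open.
Joint ranges: [-3.03, 3.03], [-0.79, 2.21], [0.23, 2.52], [-1.04, 4.18], [0, 3.07], [-2.55, 2.55]. Speed limits (rad/s): [2.22, 2.22, 2.57, 3.14, 3.14, 3.14].

INTERFACE

Orientations are given as a unit quaternion [w, x, y, z].
In Python, from rig import state, viewer, ctrl gives the robot as it stands.
- The arm moves only by the tool arm_command, never from a script. Its argument "moves" is a list of rows, each an object of numbers: "dx", "dy", "dz": the shift along the tool's x, y, z as a fraction of full scale; "rx", "ry", "rz": the turn, a rotation vector about the tool's x, y, z as a fraction of full scale; "gripper": the finger opening in mm, from 0 to 85.4. A call has 1 to 12 rows; each row shifts and turns the commanded pose from where the row before left it, along the tool's axes as they then stand; what a row does not reach is not made up. Full scale, the value 1, is 20 mm for a shift and 0.15 rad for a turn. A row lasts 1/8 s, in which the tool goes at most 62.5 mm and 10.7 degrees, less where a joint would pass 70% of its speed; a pose out of reach is approached as far as the arm can. A call with a number of a shift or a turn outside -1 to 1 is refused whole. A call with a gripper value outside its range is refused whole. The fingers move at their own pace and stop on an object; "newtons" is the grip in N (left out, the last holds). Time passes only in rows, so rows that do not move let the fingers close. It gives the time, the measured TCP pose, the force and the opening at its end, in the units of the state.
- state(): the state, without advancing time (a new reading comes with each control period).
- viewer.capture(name): name is "scene" or "top"; returns a dict with "image" (420x560x3 uint8, blue, green, red), "K" (3x3 intrinsics, pixels), "dist_coeffs" ([k1, k2, p1, p2, k3] as OpenCV has them; the pictures are not rectified), "R" (3x3) and "t" (3): a world point X has camera coordinates R X + t. Camera axes: x right, y down, z forward; pixel columns grow to the right and rows downward; lengths in m; the calibration is good to about 2 mm. A picture is of the moment at which its call begins. There is no depth.
- ctrl.finish_job(): hands the job in, once; it reports no verdict.
The state is a dict: "time": time; "joint_positions": joint angles; "joint_velocities": joint speeds; "joint_efforts": joint torques, N m; "tool_pos": TCP position; "ee_rot": TCP orientation; "force": force on the tool from outside, world axes, zero at the start; "wrist_torque": the same for the moment, N m; "width": finger opening in m.
Only numpy, scipy, OpenCV 4.12 (cv2) and the standard library are available. Lean on these libraries where they do the work, as an engineer would, in place of code of your own. Each camera call takes 0.05 s, during which the arm holds its last target. There are 200 camera calls.

## Working session

There is one attempt and no reset: what is moved stays moved. The work goes in short steps, Python scripts to look and compute and a tool call to move; the robot and the scene stay as the last step left them, time stands still between calls to the robot, and variables do not carry over. Pictures are saved under pics/ and viewed, about 8 in all and at most 12, crops included, and the job is handed in when it is done.

Besides the shell and the picture viewer there is one more tool, called after ">>>" by a JSON object that holds its "api" and its "payload". arm_command: Moves the arm, as the interface text tells. Shift numbers are shares of 20 mm and turn numbers shares of 0.15 rad, none past 1 either way. Its arguments: {"type":"object","properties":{"moves":{"type":"array","items":{"type":"object","properties":{"dx":{"type":"number"},"dy":{"type":"number"},"dz":{"type":"number"},"rx":{"type":"number"},"ry":{"type":"number"},"rz":{"type":"number"},"gripper":{"type":"number"}}}},"newtons":{"type":"number"}},"required":["moves"]}

```bash
mkdir -p pics; ls
python3 - <<'E'
from rig import state, viewer, ctrl
import cv2,pickle
s=state(); print(s); print(ctrl.tip_reach)
caps={n:viewer.capture(n) for n in("scene","top")}
pickle.dump(caps,open('caps.pkl','wb'))
for n,c in caps.items():
    cv2.imwrite(f'pics/{n}0.png',c['image']); print(n,c['K'],c['dist_coeffs'],c['R'],c['t'])
E
```

```text
pics
{'time': 0.0, 'joint_positions': array([ 1.27338711e+00,  3.00493987e-01,  1.52157275e+00,  2.89650696e-05,
        1.32072004e+00, -6.66201111e-02]), 'joint_velocities': array([ 0.00109544,  0.00094928,  0.00184042, -0.00058091, -0.00108369,
       -0.00122798]), 'joint_efforts': array([-1.32889301e-03, -5.43511856e+01, -3.61781681e+01, -9.57392194e-05,
        4.10073742e-03, -2.25316342e-06]), 'tool_pos': array([0.12575132, 0.53520042, 0.23871228]), 'ee_rot': array([-1.21873147e-04,  1.15142174e-01,  9.93348843e-01, -5.84659744e-04]), 'force': array([-0.02064405, -0.21397312,  0.19244883]), 'wrist_torque': array([ 0.04274711, -0.05680449, -0.02094843]), 'width': 0.08537570417328139}
0.008
scene [[441.3145104    0.         276.80252561]
 [  0.         441.3145104  209.26114315]
 [  0.           0.           1.        ]] [-0.13091769  0.          0.          0.          0.        ] [[ 0.4677282   0.8838402   0.00753822]
 [ 0.72857306 -0.38070423 -0.56942566]
 [-0.50041146  0.27182858 -0.82200827]] [-0.21287109 -0.32672883  1.33585411]
top [[486.21078395   0.         284.23318146]
 [  0.         486.21078395 203.72928413]
 [  0.           0.           1.        ]] [-0.08191679  0.          0.          0.          0.        ] [[ 0.00632979 -0.99967749  0.02459358]
 [-0.9821869  -0.01083413 -0.187594  ]
 [ 0.18779995 -0.02296807 -0.98193872]] [-0.02986334  0.50996659  1.19056189]
```

View pics/scene0.png

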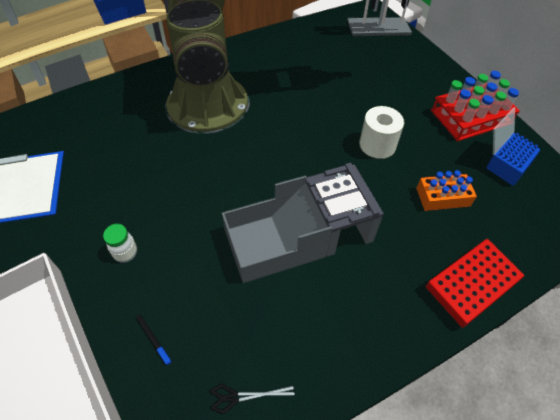

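View pics/top0.png

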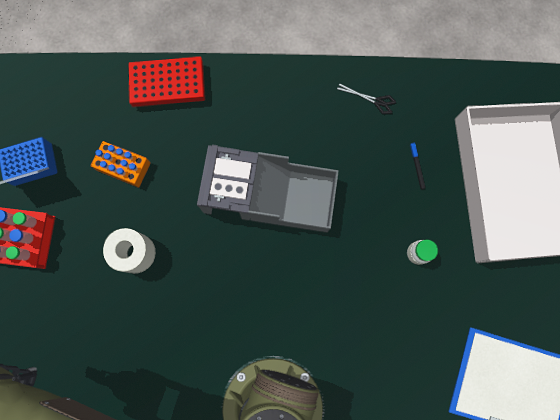

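The pictures show the stand near the centre: plates at about (230,178) in top and (340,195) in scene. The well plate is in the lane nearer the robot, and the chute leads to image right in top (world -y). I'll enlarge both.

Run:
```python
import cv2,pickle,numpy as np
c=pickle.load(open('caps.pkl','rb'))
a=cv2.resize(c['top']['image'][135:240,190:350],None,fx=5,fy=5,interpolation=cv2.INTER_CUBIC)
b=cv2.resize(c['scene']['image'][155:255,270:400],None,fx=6,fy=6,interpolation=cv2.INTER_CUBIC)
cv2.imwrite('pics/topc.png',a);cv2.imwrite('pics/scenec.png',b)
```

```text
(no output)
```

View pics/topc.png

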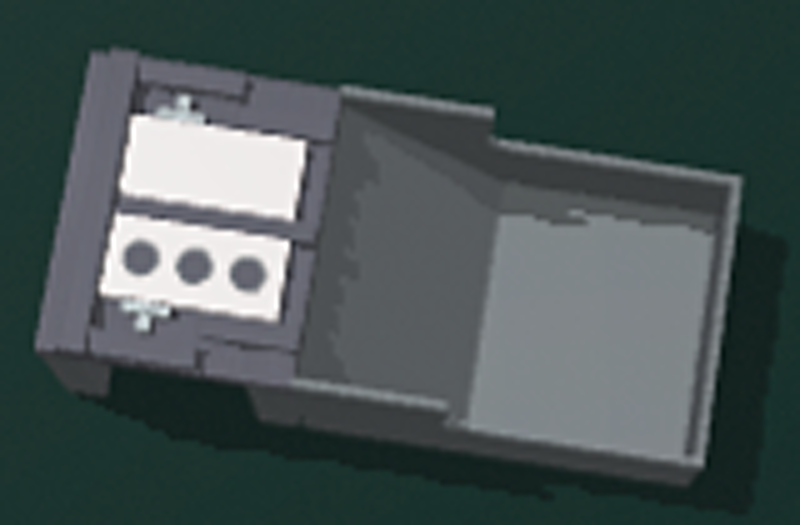

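View pics/scenec.png

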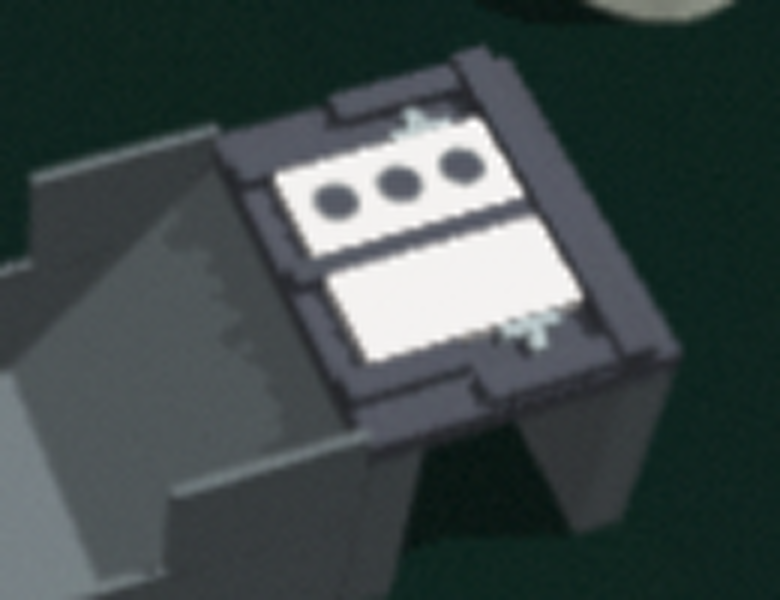

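```bash
cat > h.py <<'E'
import numpy as np,cv2
def proj(c,P):
    return cv2.projectPoints(np.array(P,float).reshape(-1,3),cv2.Rodrigues(c['R'])[0],c['t'],c['K'],np.array(c['dist_coeffs']))[0][:,0]
def ray(c,uv,z):
    n=cv2.undistortPoints(np.array(uv,float).reshape(-1,1,2),c['K'],np.array(c['dist_coeffs']))[:,0]
    d=np.c_[n,np.ones(len(n))]@c['R']; o=-c['R'].T@c['t']
    return o+d*((z-o[2])/d[:,2])[:,None]
E
python3 - <<'E'
import pickle; from h import *
from scipy.optimize import least_squares
c=pickle.load(open('caps.pkl','rb'))
# order: well: tail-inner, front-inner, front-outer, tail-outer ; blank same
st=np.array([[-43,-5],[43,-5],[43,-45],[-43,-45],[-43,5],[43,5],[43,45],[-43,45]])/1e3
t=np.array([(118,212),(291,238),(277,322),(99,294),(119,195),(297,221),(307,140),(132,115)])
s=np.array([(525,196),(312,260),(273,175),(478,117),(537,213),(325,275),(368,363),(584,300)])
t=(t+.5)/5-.5+[190,135]; s=(s+.5)/6-.5+[270,155]
for n,u in(('top',t),('scene',s)):
    w=ray(c[n],u,.128); print(n,w.round(4)[:,:2].tolist())
def W(p,z=.128): 
    R=np.array([[np.cos(p[2]),-np.sin(p[2])],[np.sin(p[2]),np.cos(p[2])]]); return np.c_[st@R.T+p[:2],np.full(8,z)]
for nm in(['top'],['scene'],['top','scene']):
    f=lambda p:np.concatenate([(proj(c[n],W(p))-(t if n=='top' else s)).ravel() for n in nm])
    r=least_squares(f,[.5,.05,-1.6]); print(nm,r.x.round(4),np.sqrt(np.mean(r.fun**2)))
E
```

```text
top [[0.5586, 0.1476], [0.5467, 0.0642], [0.5055, 0.07], [0.5182, 0.1553], [0.567, 0.1474], [0.5551, 0.0615], [0.5955, 0.0575], [0.607, 0.1425]]
scene [[0.5583, 0.1494], [0.5467, 0.0624], [0.5059, 0.07], [0.518, 0.1547], [0.5671, 0.1489], [0.5548, 0.0631], [0.5952, 0.0566], [0.6085, 0.1419]]
['top'] [ 0.5567  0.1058 -1.7115] 0.2788415823745829
['scene'] [ 0.5568  0.1059 -1.7146] 0.2691895565900863
['top', 'scene'] [ 0.5568  0.1058 -1.713 ] 0.276462642135701
```

Both cameras agree: stand at (0.5568, 0.1058), yaw -1.713, 0.28 px rms. The well plate is in the y = -25 lane. I'll turn the tool so that its y axis is along stand -x and its x axis along stand -y, shut the fingers and travel over.

>>> {"api": "arm_command", "payload": {"moves": [{"rz": -0.59, "gripper": 0}, {"dx": -0.96, "dy": -0.72}, {"dx": -0.96, "dy": -0.72}, {"dx": -0.96, "dy": -0.72}, {"dx": -0.96, "dy": -0.72}, {"dx": -0.96, "dy": -0.72}, {"dx": -0.96, "dy": -0.72}, {"dx": -0.96, "dy": -0.72}, {"dx": -0.96, "dy": -0.72}, {"dx": -0.96, "dy": -0.72}, {"dx": -0.96, "dy": -0.72}, {"dx": -0.96, "dy": -0.72}], "newtons": 20}}

```text
schema error: expected keys dx, dy, dz, rx, ry, rz, gripper
```

>>> {"api": "arm_command", "payload": {"moves": [{"dx": -0.96, "dy": -0.72}, {"dx": -0.96, "dy": -0.72}, {"dx": -0.96, "dy": -0.72}, {"dx": -0.96, "dy": -0.72}, {"dx": -0.96, "dy": -0.72}, {"dx": -0.96, "dy": -0.72}, {"dx": -0.96, "dy": -0.72}, {"dx": -0.96, "dy": -0.72}, {"dx": -0.96, "dy": -0.72}, {"dx": -0.96, "dy": -0.72}, {"dx": -0.96, "dy": -0.72}, {"dx": -0.96, "dy": -0.72}]}}

```text
schema error: expected keys dx, dy, dz, rx, ry, rz, gripper
```

>>> {"api": "arm_command", "payload": {"moves": [{"dz": 0.8}, {"dz": 0.8}, {"dz": 0.8}, {"dz": 0.8}, {}]}}

```text
schema error: expected keys dx, dy, dz, rx, ry, rz, gripper
```

```bash
cat > st.py <<'E'
from h import *; from rig import state
from scipy.spatial.transform import Rotation as Ro
s=state(); a=-1.713; d=s['tool_pos'][:2]-[.5568,.1058]
q=s['ee_rot']; R=Ro.from_quat([q[1],q[2],q[3],q[0]]).as_matrix()
print('t',s['time'],'stand xy mm',(1e3*np.array([d@[np.cos(a),np.sin(a)],d@[-np.sin(a),np.cos(a)]])).round(2),'z',s['tool_pos'][2].round(5),'w',s['width'])
print('F',s['force'].round(2),'tool y ang',np.arctan2(R[1,1],R[0,1])-(a+np.pi),'z',R[:,2].round(4))
E
python3 st.py
```

```text
t 0.1 stand xy mm [-363.99 -487.56] z 0.23876 w 0.08545908824520174
F [-0.52  0.64  0.83] tool y ang -0.08856621578375634 z [-3.0e-04 -1.1e-03 -1.0e+00]
```

Every row needs all seven keys.

>>> {"api": "arm_command", "payload": {"moves": [{"dx": 0, "dy": 0, "dz": 0, "rx": 0, "ry": 0, "rz": -0.59, "gripper": 0}, {"dx": -0.96, "dy": -0.72, "dz": 0, "rx": 0, "ry": 0, "rz": 0, "gripper": 0}, {"dx": -0.96, "dy": -0.72, "dz": 0, "rx": 0, "ry": 0, "rz": 0, "gripper": 0}, {"dx": -0.96, "dy": -0.72, "dz": 0, "rx": 0, "ry": 0, "rz": 0, "gripper": 0}, {"dx": -0.96, "dy": -0.72, "dz": 0, "rx": 0, "ry": 0, "rz": 0, "gripper": 0}, {"dx": -0.96, "dy": -0.72, "dz": 0, "rx": 0, "ry": 0, "rz": 0, "gripper": 0}, {"dx": -0.96, "dy": -0.72, "dz": 0, "rx": 0, "ry": 0, "rz": 0, "gripper": 0}, {"dx": -0.96, "dy": -0.72, "dz": 0, "rx": 0, "ry": 0, "rz": 0, "gripper": 0}, {"dx": -0.96, "dy": -0.72, "dz": 0, "rx": 0, "ry": 0, "rz": 0, "gripper": 0}, {"dx": -0.96, "dy": -0.72, "dz": 0, "rx": 0, "ry": 0, "rz": 0, "gripper": 0}, {"dx": -0.96, "dy": -0.72, "dz": 0, "rx": 0, "ry": 0, "rz": 0, "gripper": 0}, {"dx": -0.96, "dy": -0.72, "dz": 0, "rx": 0, "ry": 0, "rz": 0, "gripper": 0}], "newtons": 20}}

```text
time: 1.6
tool_pos: [0.3128, 0.348, 0.2391]
ee_rot: [-0.0, 0.071, 0.997, -0.0]
force: [0.1, -0.6, -0.5]
width: 0.0003
```

```bash
python3 st.py
```

```text
t 1.6 stand xy mm [-205.15 -275.84] z 0.23906 w 0.00025343379203773494
F [ 0.05 -0.58 -0.54] tool y ang -8.607020918982577e-05 z [-4.e-04 -3.e-04 -1.e+00]
```

>>> {"api": "arm_command", "payload": {"moves": [{"dx": -1, "dy": -0.75, "dz": 0, "rx": 0, "ry": 0, "rz": 0, "gripper": 0}, {"dx": -1, "dy": -0.75, "dz": 0, "rx": 0, "ry": 0, "rz": 0, "gripper": 0}, {"dx": -1, "dy": -0.75, "dz": 0, "rx": 0, "ry": 0, "rz": 0, "gripper": 0}, {"dx": -1, "dy": -0.75, "dz": 0, "rx": 0, "ry": 0, "rz": 0, "gripper": 0}, {"dx": -1, "dy": -0.75, "dz": 0, "rx": 0, "ry": 0, "rz": 0, "gripper": 0}, {"dx": -1, "dy": -0.75, "dz": 0, "rx": 0, "ry": 0, "rz": 0, "gripper": 0}, {"dx": -1, "dy": -0.75, "dz": 0, "rx": 0, "ry": 0, "rz": 0, "gripper": 0}, {"dx": -1, "dy": -0.75, "dz": 0, "rx": 0, "ry": 0, "rz": 0, "gripper": 0}, {"dx": -1, "dy": -0.75, "dz": 0, "rx": 0, "ry": 0, "rz": 0, "gripper": 0}, {"dx": -1, "dy": -0.75, "dz": 0, "rx": 0, "ry": 0, "rz": 0, "gripper": 0}, {"dx": -1, "dy": -0.75, "dz": 0, "rx": 0, "ry": 0, "rz": 0, "gripper": 0}, {"dx": -0.5, "dy": -0.4, "dz": 0, "rx": 0, "ry": 0, "rz": 0, "gripper": 0}]}}

```text
time: 3.1
tool_pos: [0.516, 0.144, 0.2389]
ee_rot: [-0.0, 0.071, 0.997, -0.0]
force: [-0.3, 0.2, 0.4]
width: 0.0003
```

>>> {"api": "arm_command", "payload": {"moves": [{"dx": -0.5, "dy": -0.5, "dz": 0.9, "rx": 0, "ry": 0, "rz": 0, "gripper": 0}, {"dx": -0.2, "dy": -0.2, "dz": 0.9, "rx": 0, "ry": 0, "rz": 0, "gripper": 0}, {"dx": 0, "dy": 0, "dz": 0.9, "rx": 0, "ry": 0, "rz": 0, "gripper": 0}, {"dx": 0, "dy": 0, "dz": 0.9, "rx": 0, "ry": 0, "rz": 0, "gripper": 0}, {"dx": 0, "dy": 0, "dz": 0, "rx": 0, "ry": 0, "rz": 0, "gripper": 0}]}}

```text
time: 3.72
tool_pos: [0.5264, 0.129, 0.1651]
ee_rot: [-0.002, 0.071, 0.997, -0.0]
force: [0.1, 0.7, -0.5]
width: -0.0004
```

```bash
python3 st.py
```

```text
t 3.725 stand xy mm [-18.66 -33.42] z 0.16512 w -0.00044889949410047256
F [ 0.07  0.74 -0.48] tool y ang 0.00022644238023983299 z [-3.7e-03 -6.0e-04 -1.0e+00]
```

>>> {"api": "arm_command", "payload": {"moves": [{"dx": -0.42, "dy": 0, "dz": 0.5, "rx": 0, "ry": 0, "rz": 0, "gripper": 0}, {"dx": 0, "dy": 0, "dz": 0.5, "rx": 0, "ry": 0, "rz": 0, "gripper": 0}, {"dx": 0, "dy": 0, "dz": 0, "rx": 0, "ry": 0, "rz": 0, "gripper": 0}]}}

```text
time: 4.1
tool_pos: [0.5354, 0.1277, 0.1464]
ee_rot: [-0.001, 0.071, 0.997, -0.0]
force: [0.5, 0.7, 1.0]
width: 0.0002
```

```bash
python3 st.py
cat > pic.py <<'E'
import sys,cv2,numpy as np; from rig import viewer
o=[]
for n,(r,c) in {'scene':((135,255),(235,405)),'top':((120,240),(180,350))}.items():
    o.append(cv2.resize(viewer.capture(n)['image'][r:r+120 if 0 else r+120,c:c+170] if 0 else viewer.capture(n)['image'][r[0]:r[1],c[0]:c[1]] if 0 else None,None,fx=1,fy=1))
E
cat > pic.py <<'E'
import sys,cv2,numpy as np; from rig import viewer
crop={'scene':(145,220),'top':(130,190)}   # row, col of a 125 x 170 window
o=[cv2.resize(viewer.capture(n)['image'][r:r+125,c:c+170],(544,400),interpolation=cv2.INTER_CUBIC) for n,(r,c) in crop.items()]
cv2.imwrite(sys.argv[1],cv2.resize(np.vstack(o),(408,600)) if len(sys.argv)<3 else o[int(sys.argv[2])])
E
python3 pic.py pics/p1.png 0
```

```text
t 4.1 stand xy mm [-18.63 -24.26] z 0.14636 w 0.00020528222541262394
F [0.51 0.74 0.98] tool y ang -0.00012031347652574631 z [-1.5e-03 -2.0e-04 -1.0e+00]
```

View pics/p1.png

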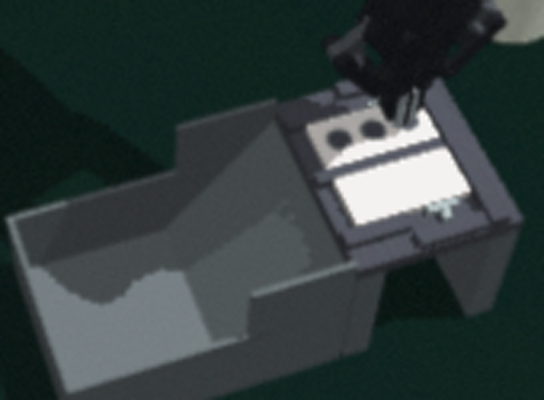

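Picture 5 shows the shut fingertips at about (402,125), just above the tail well of the well plate and clear of the stop, rail and blank. Next I descend in small steps to feel contact.

>>> {"api": "arm_command", "payload": {"moves": [{"dx": 0, "dy": 0, "dz": 0.35, "rx": 0, "ry": 0, "rz": 0, "gripper": 0}, {"dx": 0, "dy": 0, "dz": 0, "rx": 0, "ry": 0, "rz": 0, "gripper": 0}]}}

```text
time: 4.45
tool_pos: [0.5355, 0.1277, 0.1398]
ee_rot: [-0.0, 0.071, 0.997, -0.0]
force: [0.1, -0.0, 0.1]
width: 0.0003
```

>>> {"api": "arm_command", "payload": {"moves": [{"dx": 0, "dy": 0, "dz": 0.05, "rx": 0, "ry": 0, "rz": 0, "gripper": 0}]}}

```text
time: 4.58
tool_pos: [0.5358, 0.1278, 0.1394]
ee_rot: [0.0, 0.071, 0.997, 0.0]
force: [-0.1, 0.5, -0.1]
width: 0.0001
```

>>> {"api": "arm_command", "payload": {"moves": [{"dx": 0, "dy": 0, "dz": 0.05, "rx": 0, "ry": 0, "rz": 0, "gripper": 0}]}}

```text
time: 4.7
tool_pos: [0.5358, 0.1278, 0.1384]
ee_rot: [0.0, 0.071, 0.997, 0.0]
force: [0.9, -0.1, -0.1]
width: -0.0003
```

>>> {"api": "arm_command", "payload": {"moves": [{"dx": 0, "dy": 0, "dz": 0.05, "rx": 0, "ry": 0, "rz": 0, "gripper": 0}, {"dx": 0, "dy": 0, "dz": 0, "rx": 0, "ry": 0, "rz": 0, "gripper": 0}]}}

```text
time: 4.95
tool_pos: [0.5357, 0.1277, 0.1372]
ee_rot: [-0.0, 0.071, 0.997, 0.0]
force: [-0.2, 0.0, 0.2]
width: 0.0002
```

>>> {"api": "arm_command", "payload": {"moves": [{"dx": 0, "dy": 0, "dz": 0.04, "rx": 0, "ry": 0, "rz": 0, "gripper": 0}, {"dx": 0, "dy": 0, "dz": 0, "rx": 0, "ry": 0, "rz": 0, "gripper": 0}]}}

```text
time: 5.2
tool_pos: [0.5357, 0.1278, 0.1364]
ee_rot: [-0.0, 0.071, 0.997, -0.0]
force: [-0.2, -0.7, 0.3]
width: 0.0002
```

>>> {"api": "arm_command", "payload": {"moves": [{"dx": 0, "dy": 0, "dz": 0.03, "rx": 0, "ry": 0, "rz": 0, "gripper": 0}, {"dx": 0, "dy": 0, "dz": 0, "rx": 0, "ry": 0, "rz": 0, "gripper": 0}]}}

```text
time: 5.45
tool_pos: [0.5358, 0.1277, 0.1361]
ee_rot: [0.0, 0.071, 0.997, 0.0]
force: [-0.5, -0.1, 2.5]
width: 0.0001
```

>>> {"api": "arm_command", "payload": {"moves": [{"dx": 0, "dy": 0, "dz": 0.02, "rx": 0, "ry": 0, "rz": 0, "gripper": 0}, {"dx": 0, "dy": 0, "dz": 0, "rx": 0, "ry": 0, "rz": 0, "gripper": 0}]}}

```text
time: 5.7
tool_pos: [0.5358, 0.1278, 0.1361]
ee_rot: [0.0, 0.071, 0.997, 0.0]
force: [-3.0, -1.0, 8.2]
width: 0.0
```

>>> {"api": "arm_command", "payload": {"moves": [{"dx": 0, "dy": 0, "dz": 0.02, "rx": 0, "ry": 0, "rz": 0, "gripper": 0}, {"dx": 0, "dy": 0, "dz": 0, "rx": 0, "ry": 0, "rz": 0, "gripper": 0}]}}

```text
time: 5.95
tool_pos: [0.5358, 0.1278, 0.136]
ee_rot: [0.0, 0.071, 0.997, 0.0]
force: [-5.6, -0.4, 10.3]
width: -0.0003
```

>>> {"api": "arm_command", "payload": {"moves": [{"dx": 0.02, "dy": 0, "dz": 0.01, "rx": 0, "ry": 0, "rz": 0, "gripper": 0}, {"dx": 0, "dy": 0, "dz": 0, "rx": 0, "ry": 0, "rz": 0, "gripper": 0}]}}

```text
time: 6.2
tool_pos: [0.5358, 0.1278, 0.136]
ee_rot: [0.001, 0.071, 0.997, 0.0]
force: [-3.1, -1.5, 12.1]
width: 0.0001
```

>>> {"api": "arm_command", "payload": {"moves": [{"dx": 0, "dy": -0.05, "dz": 0, "rx": 0, "ry": 0, "rz": 0, "gripper": 0}, {"dx": 0, "dy": -0.05, "dz": 0, "rx": 0, "ry": 0, "rz": 0, "gripper": 0}]}}

```text
time: 6.45
tool_pos: [0.5357, 0.127, 0.1361]
ee_rot: [0.001, 0.071, 0.997, 0.001]
force: [-0.0, 9.8, 8.4]
width: -0.0001
```

```bash
python3 st.py
```

```text
t 6.45 stand xy mm [-18.04 -23.9 ] z 0.13606 w -0.00011952958078446281
F [-0.01  9.76  8.44] tool y ang 0.00016108490389155072 z [ 0.0026  0.0024 -1.    ]
```

>>> {"api": "arm_command", "payload": {"moves": [{"dx": 0, "dy": 0, "dz": 0.02, "rx": 0, "ry": 0, "rz": 0, "gripper": 0}, {"dx": 0, "dy": -0.05, "dz": 0, "rx": 0, "ry": 0, "rz": 0, "gripper": 0}]}}

```text
time: 6.7
tool_pos: [0.5356, 0.1264, 0.136]
ee_rot: [0.001, 0.071, 0.997, 0.002]
force: [-2.4, 11.8, 13.3]
width: 0.0
```

>>> {"api": "arm_command", "payload": {"moves": [{"dx": 0, "dy": -0.1, "dz": 0, "rx": 0, "ry": 0, "rz": 0, "gripper": 0}, {"dx": 0, "dy": -0.1, "dz": 0, "rx": 0, "ry": 0, "rz": 0, "gripper": 0}]}}

```text
time: 6.95
tool_pos: [0.535, 0.1224, 0.1361]
ee_rot: [0.001, 0.071, 0.997, 0.002]
force: [-3.4, 11.5, 12.6]
width: -0.0001
```

```bash
python3 st.py
```

```text
t 6.95 stand xy mm [-13.4  -23.89] z 0.13605 w -7.874184330793117e-05
F [-3.45 11.46 12.64] tool y ang 0.0003784967231894587 z [ 0.0031  0.0029 -1.    ]
```

```bash
cat > prof.py <<'E'
import pickle,sys; from h import *; from rig import viewer
c0=pickle.load(open('caps.pkl','rb')); a=-1.713
ex=np.array([np.cos(a),np.sin(a)]); ey=np.array([-ex[1],ex[0]])
X=np.arange(24,80,2.)
for n in('scene','top'):
  for im in(c0[n]['image'],viewer.capture(n)['image']):
    v=0
    for y in(-34,-30,-25,-20,-15):
        P=np.array([[*(np.array([.5568,.1058])+x/1e3*ex+y/1e3*ey),.128] for x in X])
        v=v+cv2.remap(cv2.cvtColor(im,cv2.COLOR_BGR2GRAY),proj(c0[n],P).astype(np.float32)[None],None,cv2.INTER_LINEAR)[0]/5.
    print(n,v.astype(int).tolist())
E
python3 prof.py; python3 st.py
```

```text
scene [139, 139, 144, 158, 187, 221, 237, 241, 236, 206, 131, 79, 71, 83, 91, 90, 82, 61, 49, 56, 67, 70, 71, 71, 71, 71, 71, 72]
scene [129, 110, 92, 85, 86, 94, 107, 129, 149, 162, 164, 158, 132, 93, 64, 54, 50, 45, 45, 55, 66, 70, 71, 71, 71, 70, 71, 70]
top [146, 143, 147, 160, 186, 221, 235, 239, 236, 165, 81, 85, 105, 106, 104, 93, 77, 78, 80, 80, 80, 80, 81, 84, 86, 88, 89, 90]
top [64, 66, 67, 68, 67, 61, 50, 60, 88, 122, 136, 140, 113, 69, 68, 68, 71, 79, 80, 80, 80, 80, 80, 80, 80, 80, 81, 83]
t 7.05 stand xy mm [-13.22 -23.88] z 0.13605 w 0.0002735169338744264
F [-2.59  9.45 13.24] tool y ang 0.00026019921269448965 z [ 0.003   0.0027 -1.    ]
```

The front edge of the plate has moved about 5 mm along with the tip, so it isn't slipping. I'll go on, easing the side load.

>>> {"api": "arm_command", "payload": {"moves": [{"dx": 0.03, "dy": -0.1, "dz": 0, "rx": 0, "ry": 0, "rz": 0, "gripper": 0}, {"dx": 0, "dy": -0.1, "dz": 0, "rx": 0, "ry": 0, "rz": 0, "gripper": 0}, {"dx": 0, "dy": -0.1, "dz": 0, "rx": 0, "ry": 0, "rz": 0, "gripper": 0}]}}

```text
time: 7.42
tool_pos: [0.5341, 0.1162, 0.1361]
ee_rot: [0.002, 0.071, 0.997, 0.001]
force: [2.1, 8.9, 10.7]
width: 0.0001
```

```bash
python3 st.py
```

```text
t 7.425 stand xy mm [ -7.07 -23.97] z 0.13606 w 0.00010821964914900585
F [ 2.08  8.94 10.67] tool y ang 0.00020491135028732899 z [ 0.0043  0.0024 -1.    ]
```

>>> {"api": "arm_command", "payload": {"moves": [{"dx": -0.01, "dy": -0.12, "dz": 0.01, "rx": 0, "ry": 0, "rz": 0, "gripper": 0}, {"dx": 0, "dy": -0.12, "dz": 0, "rx": 0, "ry": 0, "rz": 0, "gripper": 0}, {"dx": 0, "dy": -0.12, "dz": 0, "rx": 0, "ry": 0, "rz": 0, "gripper": 0}, {"dx": 0, "dy": -0.12, "dz": 0, "rx": 0, "ry": 0, "rz": 0, "gripper": 0}]}}

```text
time: 7.92
tool_pos: [0.5328, 0.107, 0.136]
ee_rot: [0.002, 0.071, 0.997, 0.002]
force: [-0.2, 10.8, 14.2]
width: 0.0
```

```bash
python3 prof.py|grep scene; python3 st.py
```

```text
scene [139, 139, 144, 158, 187, 221, 237, 241, 236, 206, 131, 79, 71, 83, 91, 90, 82, 61, 49, 56, 67, 70, 71, 71, 71, 71, 71, 72]
scene [110, 128, 151, 171, 179, 178, 170, 149, 123, 101, 87, 82, 85, 93, 108, 131, 154, 163, 164, 156, 130, 98, 76, 71, 71, 71, 71, 70]
t 8.025 stand xy mm [  2.5  -23.96] z 0.13604 w 2.8082049445955556e-05
F [-0.9   8.54 13.7 ] tool y ang 0.00011255646168528699 z [ 0.0038  0.0025 -1.    ]
```

>>> {"api": "arm_command", "payload": {"moves": [{"dx": 0, "dy": -0.12, "dz": 0, "rx": 0, "ry": 0, "rz": 0, "gripper": 0}, {"dx": 0, "dy": -0.12, "dz": 0, "rx": 0, "ry": 0, "rz": 0, "gripper": 0}, {"dx": 0, "dy": -0.12, "dz": 0, "rx": 0, "ry": 0, "rz": 0, "gripper": 0}, {"dx": 0, "dy": -0.12, "dz": 0, "rx": 0, "ry": 0, "rz": 0, "gripper": 0}]}}

```text
time: 8.52
tool_pos: [0.5314, 0.0974, 0.136]
ee_rot: [0.002, 0.071, 0.997, 0.001]
force: [-0.8, 11.6, 14.4]
width: -0.0002
```

>>> {"api": "arm_command", "payload": {"moves": [{"dx": 0, "dy": -0.12, "dz": 0, "rx": 0, "ry": 0, "rz": 0, "gripper": 0}, {"dx": 0, "dy": -0.12, "dz": 0, "rx": 0, "ry": 0, "rz": 0, "gripper": 0}, {"dx": 0, "dy": -0.12, "dz": 0, "rx": 0, "ry": 0, "rz": 0, "gripper": 0}]}}

```text
time: 8.9
tool_pos: [0.5302, 0.0897, 0.136]
ee_rot: [0.002, 0.071, 0.997, 0.001]
force: [-2.2, 5.1, 15.7]
width: 0.0002
```

```bash
python3 st.py
```

```text
t 8.9 stand xy mm [ 19.68 -24.01] z 0.13601 w 0.00022181937316884034
F [-2.21  5.12 15.66] tool y ang 0.0002543688195153493 z [ 0.0034  0.0016 -1.    ]
```

>>> {"api": "arm_command", "payload": {"moves": [{"dx": 0.01, "dy": -0.1, "dz": -0.03, "rx": 0, "ry": 0, "rz": 0, "gripper": 0}, {"dx": 0, "dy": -0.15, "dz": 0, "rx": 0, "ry": 0, "rz": 0, "gripper": 0}, {"dx": 0, "dy": -0.15, "dz": 0, "rx": 0, "ry": 0, "rz": 0, "gripper": 0}]}}

```text
time: 9.28
tool_pos: [0.5289, 0.0813, 0.136]
ee_rot: [0.001, 0.071, 0.997, 0.001]
force: [1.0, 2.5, 9.3]
width: 0.0002
```

>>> {"api": "arm_command", "payload": {"moves": [{"dx": 0, "dy": -0.15, "dz": 0, "rx": 0, "ry": 0, "rz": 0, "gripper": 0}, {"dx": 0, "dy": -0.15, "dz": 0, "rx": 0, "ry": 0, "rz": 0, "gripper": 0}, {"dx": 0, "dy": -0.15, "dz": 0, "rx": 0, "ry": 0, "rz": 0, "gripper": 0}]}}

```text
time: 9.65
tool_pos: [0.5276, 0.0724, 0.136]
ee_rot: [0.001, 0.071, 0.997, 0.0]
force: [0.2, 3.0, 10.0]
width: 0.0001
```

```bash
python3 st.py;python3 pic.py pics/p2.png 0
```

```text
t 9.65 stand xy mm [ 37.23 -24.2 ] z 0.13603 w 0.00014564503944132365
F [ 0.23  3.05 10.02] tool y ang -5.918454195330547e-05 z [ 2.9e-03  8.0e-04 -1.0e+00]
```

View pics/p2.png

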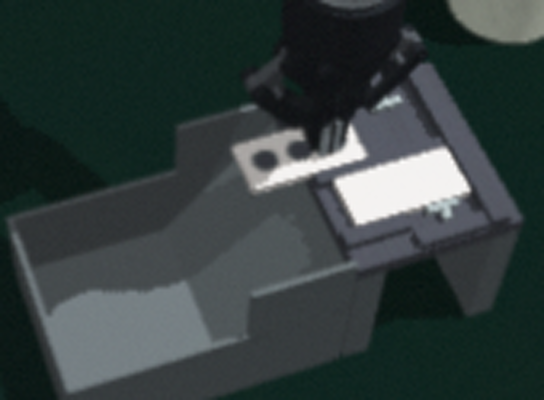

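Picture 6 shows the plate overhanging the ledge, its front at about (240,165) and the tail still under the fingertips; the blank is in place. I'll take it 10 mm further, then lift clear quickly.

>>> {"api": "arm_command", "payload": {"moves": [{"dx": 0, "dy": -0.15, "dz": 0, "rx": 0, "ry": 0, "rz": 0, "gripper": 0}, {"dx": 0, "dy": -0.15, "dz": 0, "rx": 0, "ry": 0, "rz": 0, "gripper": 0}, {"dx": 0, "dy": -0.15, "dz": 0, "rx": 0, "ry": 0, "rz": 0, "gripper": 0}]}}

```text
time: 10.12
tool_pos: [0.5263, 0.0634, 0.136]
ee_rot: [0.001, 0.071, 0.997, 0.0]
force: [1.0, 3.4, 9.1]
width: 0.0
```

>>> {"api": "arm_command", "payload": {"moves": [{"dx": 0, "dy": 0, "dz": 0, "rx": 0, "ry": 0, "rz": 0, "gripper": 0}, {"dx": 0, "dy": 0, "dz": -1, "rx": 0, "ry": 0, "rz": 0, "gripper": 0}, {"dx": 0, "dy": 0, "dz": -1, "rx": 0, "ry": 0, "rz": 0, "gripper": 0}, {"dx": 0, "dy": 0, "dz": -1, "rx": 0, "ry": 0, "rz": 0, "gripper": 0}, {"dx": 0, "dy": 0, "dz": -1, "rx": 0, "ry": 0, "rz": 0, "gripper": 0}, {"dx": 0, "dy": 0, "dz": 0, "rx": 0, "ry": 0, "rz": 0, "gripper": 0}, {"dx": 0, "dy": 0, "dz": 0, "rx": 0, "ry": 0, "rz": 0, "gripper": 0}, {"dx": 0, "dy": 0, "dz": 0, "rx": 0, "ry": 0, "rz": 0, "gripper": 0}]}}

```text
time: 11.12
tool_pos: [0.5252, 0.0631, 0.2139]
ee_rot: [-0.001, 0.071, 0.997, -0.0]
force: [0.3, -0.8, 0.1]
width: -0.0002
```

```bash
python3 st.py;python3 pic.py pics/p3.png 0
```

```text
t 11.125 stand xy mm [ 46.71 -25.26] z 0.2139 w -0.00022364482709329254
F [ 0.34 -0.82  0.1 ] tool y ang -3.093150337152295e-05 z [-1.5e-03 -1.0e-04 -1.0e+00]
```

View pics/p3.png

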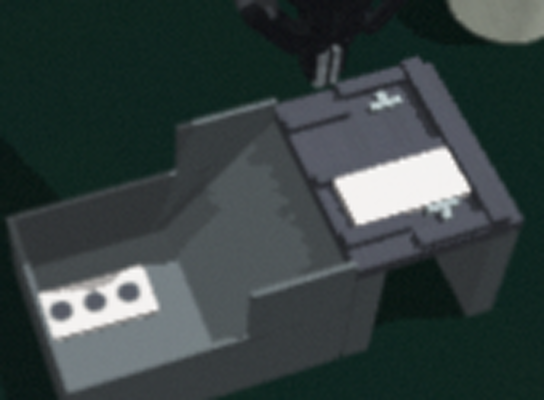

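Picture 7 shows the well plate flat in the pocket, wells up, at about (97,300). The blank is still in its lane and clip. I'll back off a little, check that nothing moves and hand in.

>>> {"api": "arm_command", "payload": {"moves": [{"dx": 0.5, "dy": 0, "dz": -1, "rx": 0, "ry": 0, "rz": 0, "gripper": 0}, {"dx": 0.5, "dy": 0, "dz": -1, "rx": 0, "ry": 0, "rz": 0, "gripper": 0}, {"dx": 0, "dy": 0, "dz": 0, "rx": 0, "ry": 0, "rz": 0, "gripper": 0}, {"dx": 0, "dy": 0, "dz": 0, "rx": 0, "ry": 0, "rz": 0, "gripper": 0}]}}

```text
time: 11.72
tool_pos: [0.5057, 0.0659, 0.254]
ee_rot: [-0.0, 0.071, 0.997, -0.0]
force: [-1.5, -0.2, -1.3]
width: -0.0001
```

```bash
python3 pic.py pics/p4.png 0
python3 - <<'E'
import cv2,pickle,numpy as np
from rig import viewer,ctrl,state
a=cv2.imread('pics/p3.png').astype(int);b=cv2.imread('pics/p4.png').astype(int)
print('pocket diff',abs(a-b)[250:360,20:200].mean())
c0=pickle.load(open('caps.pkl','rb'))['scene']['image'].astype(int)
c1=viewer.capture('scene')['image'].astype(int)
for n,(x,y,h) in dict(blank=(345,204,14),roll=(382,138,18),rack=(447,188,24),jar=(120,243,20),pen=(154,340,22)).items():
    d=abs(c0-c1).max(2)[y-h:y+h,x-h:x+h]; print(n,d.mean().round(2),(d>60).sum())
m=lambda c:np.argwhere(c[185:235,318:372].min(2)>200)
print('blank+ bright centroid',m(c0).mean(0),m(c1).mean(0),len(m(c0)),len(m(c1)))
print(state()['time'],state()['force'])
E
```

```text
pocket diff 9.770909090909091
blank 11.08 51
roll 1.37 0
rack 1.94 0
jar 1.81 0
pen 2.05 0
blank+ bright centroid [13.85109114 23.99229782] [17.67086331 27.05035971] 779 556
11.875 [-0.52751632 -0.22787804  0.75286776]
```

The pocket difference and the blank figures may be down to the moving shadow and the missing well plate, so I'll look.

Run:
```python
import pickle; from h import *; from rig import viewer
c0=pickle.load(open('caps.pkl','rb')); a=-1.713
ex=np.array([np.cos(a),np.sin(a)]); ey=np.array([-ex[1],ex[0]])
for lab,pts in(('along x, front',[(x,25) for x in np.arange(35,54,1.5)]),('across y inner',[(0,y) for y in np.arange(0,12,1.)])):
  for n in('scene','top'):
    for im in(c0[n]['image'],viewer.capture(n)['image']):
      P=[[*(np.array([.5568,.1058])+x/1e3*ex+y/1e3*ey),.128] for x,y in pts]
      print(lab,n,cv2.remap(cv2.cvtColor(im,cv2.COLOR_BGR2GRAY),proj(c0[n],P).astype(np.float32)[None],None,cv2.INTER_LINEAR)[0].tolist())
```

```text
along x, front scene [242, 242, 241, 238, 228, 184, 124, 91, 76, 78, 86, 90, 92]
along x, front scene [242, 242, 241, 238, 228, 184, 124, 91, 77, 78, 86, 91, 92]
along x, front top [236, 237, 238, 236, 221, 128, 79, 74, 91, 105, 106, 104, 100]
along x, front top [78, 77, 77, 77, 77, 76, 76, 75, 75, 75, 74, 74, 73]
across y inner scene [95, 105, 121, 141, 170, 199, 228, 238, 241, 242, 242, 242]
across y inner scene [95, 105, 121, 139, 169, 198, 228, 237, 241, 242, 242, 242]
across y inner top [101, 99, 97, 118, 143, 171, 205, 238, 244, 240, 238, 238]
across y inner top [72, 67, 63, 60, 59, 57, 59, 61, 62, 64, 66, 68]
```

View pics/p4.png

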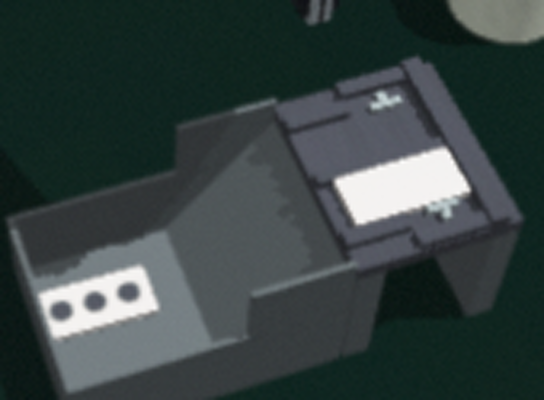

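Picture 8 shows the plate unmoved in the pocket at about (97,300); only the gripper's shadow changed. The edge profiles of the blank in the scene camera match the start within 2 grey levels, so I'm handing in.

```bash
python3 -c "
from rig import ctrl,state
print(ctrl.finish_job(), state()['time'])"
```

```text
the job is handed in; nothing more can be done
the job is handed in; nothing more can be done
```

The used well plate is out of its clip and in the pocket, lying flat with its wells up, and the job was handed in at about 12 s of the 50 s allowed. I pressed it with the shut fingertips, slid it 65 mm along its lane over the ledge, then lifted clear so it dropped down the chute.

- **Force on the plate:** the highest readings were about 16 N pressing down and 18.5 N in total, against the 20 N limit. The force was read only at the end of each move, so a brief higher peak would not have shown.
- **Plate at rest:** two pictures 0.6 s apart show it in the same place. An automatic comparison of the pocket differed, but the pictures show that only the gripper's shadow had moved.
- **Blank plate:** its edges in the scene camera match the start picture, so it has not shifted. The arm blocked the top camera's view of it, so that check comes from one camera only. A first rough check also disagreed, because its window took in part of the well plate that had gone.
- **Bystanders:** the paper roll, tube rack, jar and pen look unchanged from the start.

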